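Check the glass studio's scale with the brass weight

ROBOT

A 7-joint arm with a two-finger parallel gripper is mounted at the origin on the work surface. World frame = base frame: x ahead of the robot, y to its left, z up, the work surface at z = 0. Lengths are in mm, angles in rad, forces in N, time in s.
With the tool pointing down it reaches from about 350 to 900 mm from the base axis. Payload 8.1 kg.
Tool frame: the origin (TCP) lies on the centre line of the jaws, within the pads' length; the fingertips stand 11 mm ahead of it and the grasp point (between the pads) lies 8 mm behind it (robot.tips_ahead is the distance from the TCP to the fingertips, in mm); z points along the fingers, y is the line along which they close (so a half turn about z gives the same grasp; the last joint's range is limited). The gripper opens to 85 mm and grips with 20 to 120 N. Pads are 22 mm wide; open, the fingers measure 114 mm over their backs; the gripper's body (76 mm by 85 mm) begins 54 mm behind the grasp point. The pads swing forward as they close: fully open they stand 13 mm farther back than shut.
Start: joints at [1.054, 0.434, 0.025, 1.573, -0.012, 1.134, -0.075], TCP at [251.286, -572.273, 242.323] pointing down, gripper open.
Joint ranges: [-2.62, 2.62], [-0.44, 2.09], [-1.27, 1.32], [0.08, 2.57], [-1.32, 4.46], [0.12, 2], [-2.74, 2.74]. Speed limits (rad/s): [2.22, 2.22, 3.01, 3.01, 3.14, 3.14, 3.14].

INTERFACE

Orientations are given as a 3x3 rotation matrix whose columns are the frame's x, y, z axes.
In Python, from rig import robot gives the robot as it stands. Calls block until the motion is done:
- robot.move_ptp(position, orientation): joint-space move of the TCP to a pose.
- robot.move_l(position, rotation=None, v=150): straight line of the TCP; rotation=None keeps the orientation; v is the mean speed in mm/s.
- robot.movej(angles): joint-space move.
- robot.gripper_to(opening, strength=None): finger opening in mm; strength is the grip in N (None keeps the last); returns when the fingers have stopped.
- robot.pause(seconds).
- robot.ik(position, orientation): joint angles nearest the present ones, or None.
- robot.get_state(): the state.
- robot.grab_frame(name): name is "scene" or "top" or "wrist"; returns the picture (384x512x3 uint8, blue, green, red); there is no depth.
- robot.camera_model(name): a dict with "K" (3x3 intrinsics, pixels), "dist_coeffs" ([k1, k2, p1, p2, k3] as OpenCV has them; the pictures are not rectified), "pose" (4x4, takes a point from camera to world coordinates). Camera axes: x right, y down, z forward; pixel columns grow to the right and rows downward; lengths in mm; the calibration is good to about 2 mm. A picture is of the moment at which its call begins: read the wrist's pose just before it. camera_model takes no time and is no camera call; for the wrist camera it gives the pose at the moment of the call.
A pose or a line that the arm cannot do raises robot.PlanningError and nothing moves.
- robot.job_done(): hands the job in; it is judged then, once.
Trained networks look in the newest picture that a camera, given by its name, has taken for a name from the list of things; names that differ only in an ending like _2 or _b are one class to them, and where a whole thing is asked for, a point or a joint stands for the part that bears it (a point fixed in the world has none). Each returns a list of dicts, best first, with "conf" (0 to 1); they miss things now and then, are a little off and sometimes report something else, mostly with a low value. They report only what shows in the picture. A call takes as long as a camera call. They do not tell look-alikes from the thing itself.
- robot.spot_in(camera, label): "point" ([x, y, z] in mm, in the coordinates of the camera as it stood for that picture, good to about 4 mm: the middle of the surface that is visible of it).
- robot.silhouettes(camera, label): "region" (384x512 bool, what is visible of it).
- robot.landmark_of(camera, label): "point" ([x, y, z] in mm, in the coordinates of the camera as it stood for that picture, good to about 4 mm: a listed point, or the origin of a listed thing).
The state is a dict: "time": time; "q": joint angles; "joint_vel": joint speeds; "joint_efforts": joint torques, N m; "tcp_pos": TCP position; "orientation": TCP orientation; "ft_force": force on the tool from outside, world axes, zero at the start; "ft_torque": the same for the moment, N m; "gripper_width": finger opening in mm; "gripper_force": force on a finger pad.
Only numpy, scipy, OpenCV 4.12 (cv2) and the standard library are available. Lean on these libraries where they do the work, as an engineer would, in place of code of your own. Each camera call takes 0.05 s, during which the arm holds its last target. There are 200 camera calls.

TASK

Check the scale before paint is mixed: take the brass weight out of the sloping rack, stand it upright on the cork pad and let go of it there. Then lift it by its knob, set it gently upright in the centre of the scale's pan without bottoming the pan out, let go, and press the green button on the scale fully in and release it. Leave the weight on the pan and do not disturb anything else.

Things in the scene. Friction and masses are not known exactly. Their poses are not given: they have to be found in the camera images.
- brass_weight: Brass check weight, 0.5 kg, round about its z axis: body 40 mm diameter (z 0 to 40 mm), neck 12 mm diameter (to z 52), knob 20 mm diameter (z 52 to 72). Origin: centre of its base; z points to the knob. It starts in one of the rack's three places (which one varies), base against the low stop, knob up and away from the robot, axis 40 degrees above level.
- brass_knob (a point): Middle of the brass weight's knob, on its axis, 62 mm above its base.
- rack: Fixed wooden rack, 110 x 236 mm, 77 mm high. Its board rises at 40 degrees towards its +x (away from the robot), with a stop 14 mm high, square to the board, along the low front edge. Three weights lie on it 80 mm apart along its y, each on two small ridges 4.5 mm high hidden under it. Origin under the centre of its base.
- cork_pad: Fixed square cork pad, 100 x 100 mm, 6 mm thick; origin under its centre (top 6 mm above the origin).
- scale: Fixed grey bench scale; origin on the table under the pan's centre. Housing 170 mm wide (y), x -150 to +90 mm, its top 45 mm above the table. A clear glass draught ring, inside radius 63, outside 67 mm, stands round the pan, its top 105 mm above the table. The panel with display and button lies towards -x (the robot's side).
- pan_center (a point): Centre of the upper face of the round steel pan (110 mm diameter, 78 mm above the table when empty), marked by a thin dark circle of 54 mm diameter. It goes down with the pan.
- pan (a joint): How far the pan is pressed down: 0 empty, about 0.008 m with the brass weight on it, 0.020 m at its stop (spring 613 N/m).
- cal_button (a joint): Travel of the green button, pressed downwards: 0 out, 0.006 m fully in (5 N); springs back.
- cal_button_top (a point): Centre of the top of the round green button, 26 mm diameter, on the scale's housing.
- steel_weight: Bystander: polished steel weight lying in another place of the same rack; body 40 mm diameter, 28 mm long, then neck 12 mm and knob 20 mm. Origin at the centre of its base.
- black_weight: Bystander: black weight lying in another place of the same rack; same shape and size as the brass one. Origin at the centre of its base.
- pigment_jar: Bystander: amber jar with white cap, 56 mm diameter, 70 mm tall. Origin under its centre.
- water_bottle: Bystander: white plastic bottle, 64 mm diameter, 150 mm tall. Origin under its centre.
- water_cup: Bystander: white ceramic cup, 76 mm across the rim, 85 mm tall. Origin under its centre.
- paint_brush: Bystander: paint brush lying on the table, along its x axis.
- palette_knife: Bystander: palette knife (spatula) lying on the table, along its x axis.
Not all that is in view belongs to the job. Leave any purple or red look-alike of the brass_weight alone.

How it is judged:
By the outcome, as a careful person would: the job done as asked, in the order asked, and still so for the second after the job is handed in, with the robot touching nothing.
It also fails if it takes over 48 s, if anything falls off the work surface, if the arm or the gripper's body presses on something with over 40 N, if the wrist force passes 120 N, or if a joint passes its speed limit or range.

## Working session

There is one attempt and no reset: what is moved stays moved. The work goes in short steps, each a Python script; the robot and the scene stay as the last script left them, time stands still between calls to the robot, and variables do not carry over. Pictures are saved under pics/ and viewed, at most 10 in all, crops included, and the job is handed in when it is done.

```bash
ls; mkdir -p pics; cat > h.py <<'E'
import numpy as np, cv2
from rig import robot
def cam(n):
    m=robot.camera_model(n); return np.array(m["K"],float),np.array(m["dist_coeffs"],float),np.array(m["pose"],float)
def ray(M,uv):
    K,d,P=M; p=cv2.undistortPoints(np.array([[uv]],float),K,d)[0,0]
    v=P[:3,:3]@np.array([p[0],p[1],1]); return P[:3,3],v/np.linalg.norm(v)
def tri(rs):
    A=np.zeros((3,3));b=np.zeros(3)
    for o,v in rs:
        Q=np.eye(3)-np.outer(v,v);A+=Q;b+=Q@o
    return np.linalg.solve(A,b)
def w(M,p): return M[2][:3,:3]@np.array(p)+M[2][:3,3]
def proj(M,p):
    K,d,P=M; R=P[:3,:3].T; return cv2.projectPoints(np.array([p],float),cv2.Rodrigues(R)[0],-R@P[:3,3],K,d)[0][0,0]
E
python3 - <<'E'
from h import *
np.set_printoptions(precision=1,suppress=True)
ims=[]
for c in ("scene","top"):
    im=robot.grab_frame(c); ims.append(im); M=cam(c); print(c,M[2][:3,3])
    cv2.imwrite(f"pics/{c}0.png",im)
    for l in ("brass_weight","brass_knob","rack","cork_pad","scale","pan_center","cal_button_top","steel_weight","black_weight"):
        for r in robot.landmark_of(c,l)[:3]:
            p=w(M,r["point"]); print(l,round(r["conf"],2),p,proj(M,p))
print(robot.get_state()["time"])
cv2.imwrite("pics/both0.png",cv2.resize(np.vstack(ims),(800,1200))[:, :])
E
```

```text
pics
scene [1675.1 -269.5 1272.4]
brass_weight 0.67 [364.6 442.9  21.1] [336.9 161.2]
brass_weight 0.62 [328.2 277.1  16.4] [299.9 162.2]
brass_weight 0.56 [459.8 327.6  40.5] [320.7 175.8]
brass_knob 0.63 [511.9 343.3  81.3] [329.6 176.4]
brass_knob 0.63 [395.  391.5  22. ] [328.7 167.1]
brass_knob 0.52 [343.2 203.   20.7] [285.3 166. ]
rack 0.68 [523.1 258.2   2.1] [309.3 194.8]
cork_pad 0.74 [468.9  -5.4  -2. ] [246.2 196.5]
scale 0.79 [ 567.7 -280.1   -2.6] [184.6 225.1]
pan_center 0.95 [ 565.2 -283.1   76.3] [181.4 211.5]
cal_button_top 0.59 [ 447.8 -286.2   62.1] [177.7 193.1]
steel_weight 0.53 [498.8 170.6  39.9] [288.6 187.8]
black_weight 0.67 [482.  251.9  41.6] [305.8 181.8]
top [ 427.1  -22.5 1207.9]
brass_weight 0.7 [364.1 147.3  22. ] [215.5 243.2]
brass_weight 0.65 [360.  442.6  22.5] [129.3 244.2]
brass_weight 0.58 [321.6 273.5  21.8] [178.1 255.9]
brass_knob 0.78 [507.  341.7  81.2] [153.9 199.8]
brass_knob 0.78 [394.6 392.9  21.8] [143.9 234. ]
brass_knob 0.66 [346.4 332.   18. ] [161.5 248.3]
rack 0.67 [519.2 260.5  -1.1] [184.4 197.9]
cork_pad 0.77 [467.2  -8.4   0.3] [261.7 212.6]
scale 0.93 [ 563.1 -285.7   -2.5] [341.8 184.5]
pan_center 0.89 [ 563.3 -280.1   76. ] [345.2 181.7]
cal_button_top 0.55 [733.5 -62.4   2.3] [276.8 136.3]
cal_button_top 0.45 [468.8  -8.6  -2.9] [261.8 212.1]
cal_button_top 0.41 [ 444.9 -294.2   69.3] [350.1 218.3]
steel_weight 0.67 [493.7 173.3  39.7] [207.3 204.4]
black_weight 0.76 [475.2 246.5  39.2] [185.5 210. ]
black_weight 0.4 [493.6 171.   39.6] [207.9 204.5]
black_weight 0.22 [734.9 -61.8  -1. ] [276.6 136.2]
1.0
```

View pics/scene0.png

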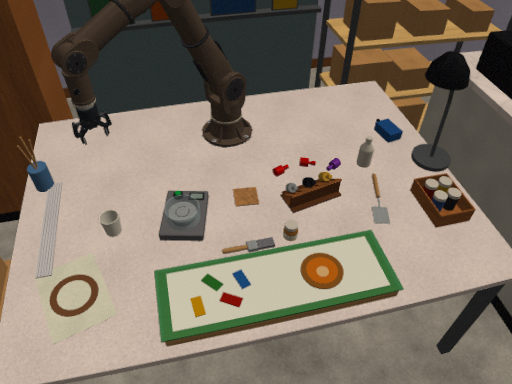

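View pics/top0.png

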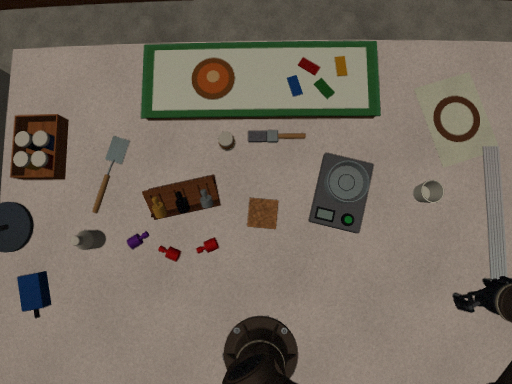

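The scene and top pictures show the rack at top (182,197). The brass weight is in its left place at top (157,205), with black at (181,201) and steel at (206,197). The look-alikes lie on the table: purple at (138,240), red at (170,254) and (207,246). Brass in the rack is the one that fits. Next I check reachability and get the wrist camera over it.

```bash
cat >> h.py <<'E'
def Rtool(psi,tilt=0):
    "tool down, y along horizontal dir at psi+90deg; tilt>0 points the tool forward (along psi)"
    c,s=np.cos(psi),np.sin(psi); f=np.array([c,s,0]); y=np.array([-s,c,0])
    z=np.sin(tilt)*f-np.cos(tilt)*np.array([0,0,1.]); x=np.cross(y,z)
    return np.column_stack([x,y,z])
def flip(R): return R@np.diag([-1,-1,1.])
E
python3 - <<'E'
from h import *
np.set_printoptions(precision=2,suppress=True)
s=robot.get_state(); T=np.array(s["orientation"]);M=cam("wrist")
print(T,robot.tips_ahead); print("cam in tool",T.T@(M[2][:3,3]-s["tcp_pos"]),T.T@M[2][:3,:3])
for nm,p,psi,t in [("rack",[478,333,55],.22,0),("racklook",[440,310,280],.22,0),("pad50",[468,-7,40],0,50),("pad50",[468,-7,40],.22,50),("pad50",[468,-7,40],-.22,50),("padup",[468,-7,150],0,50),("pad",[468,-7,70],0,0),("pan",[564,-282,150],0,0),("btn",[446,-290,60],0,0)]:
    for k,R in (("n",Rtool(psi,np.radians(t))),("f",flip(Rtool(psi,np.radians(t))))):
        q=robot.ik(p,R); print(nm,k,None if q is None else np.array(q))
E
```

```text
[[ 0.92  0.4   0.  ]
 [ 0.4  -0.92 -0.  ]
 [-0.    0.   -1.  ]] 11.0
cam in tool [  82.59   -0.36 -132.32] [[ 0.   -0.95 -0.32]
 [ 1.    0.    0.  ]
 [-0.   -0.32  0.95]]
rack n [ 0.01  0.92 -1.17  1.8   0.95  1.11  0.29]
rack f [-0.3   0.66 -0.59  1.83  0.49  0.8  -2.49]
racklook n [ 0.05  0.47 -1.08  1.67  0.43  1.27  0.67]
racklook f [ 0.08  0.49 -1.14  1.67  0.47  1.28 -2.51]
pad50 n None
pad50 f None
pad50 n None
pad50 f None
pad50 n None
pad50 f None
padup n None
padup f None
pad n [ 0.41  0.51 -0.66  2.09  0.49  0.69  0.99]
pad f [ 0.08  0.43 -0.23  2.12  0.17  0.61 -1.84]
pan n [ 0.79  0.61 -0.63  1.63  0.4   1.04  1.61]
pan f [ 0.38  0.53 -0.    1.66  0.    0.95 -1.19]
btn n [ 0.9   0.59 -0.58  1.95  0.47  0.74  1.61]
btn f [ 0.47  0.51  0.    1.99 -0.    0.64 -1.09]
```

```bash
python3 - <<'E'
from h import *
np.set_printoptions(precision=2,suppress=True)
print("rack tilts (rel psi=.25)")
for t in range(-40,25,8):
    print(t,[robot.ik([478,333,70],f(Rtool(.25,np.radians(t)))) is not None for f in (lambda R:R,flip)])
print("pad tilts: tilt -> yaws OK")
for t in range(10,75,8):
    print(t,[(y,k) for y in range(-180,180,20) for k,f in (("n",lambda R:R),("f",flip)) if robot.ik([468,-7,45],f(Rtool(np.radians(y),np.radians(t)))) is not None and robot.ik([468,-7,120],f(Rtool(np.radians(y),np.radians(t)))) is not None])
E
```

```text
rack tilts (rel psi=.25)
-40 [True, True]
-32 [True, True]
-24 [True, True]
-16 [True, True]
-8 [True, True]
0 [True, True]
8 [True, True]
16 [True, True]
24 [True, True]
pad tilts: tilt -> yaws OK
10 [(-180, 'n'), (-180, 'f'), (-160, 'n'), (-160, 'f'), (-140, 'n'), (-140, 'f'), (-120, 'n'), (-120, 'f'), (-100, 'n'), (-100, 'f'), (-80, 'n'), (-80, 'f'), (-60, 'n'), (-60, 'f'), (-40, 'n'), (-40, 'f'), (-20, 'n'), (-20, 'f'), (0, 'n'), (0, 'f'), (20, 'n'), (20, 'f'), (40, 'n'), (40, 'f'), (60, 'n'), (60, 'f'), (80, 'n'), (80, 'f'), (100, 'n'), (100, 'f'), (120, 'n'), (120, 'f'), (140, 'n'), (140, 'f'), (160, 'n'), (160, 'f')]
18 [(-180, 'n'), (-180, 'f'), (-160, 'n'), (-160, 'f'), (-140, 'n'), (-140, 'f'), (-120, 'n'), (-120, 'f'), (-100, 'n'), (-100, 'f'), (-80, 'n'), (-80, 'f'), (-60, 'n'), (-60, 'f'), (-40, 'n'), (-40, 'f'), (-20, 'n'), (-20, 'f'), (0, 'n'), (20, 'n'), (20, 'f'), (40, 'n'), (40, 'f'), (60, 'n'), (60, 'f'), (80, 'n'), (80, 'f'), (100, 'n'), (100, 'f'), (120, 'n'), (120, 'f'), (140, 'n'), (140, 'f'), (160, 'n'), (160, 'f')]
26 [(-180, 'n'), (-180, 'f'), (-160, 'n'), (
[... 1717 characters left out ...]
n'), (100, 'f'), (120, 'n'), (120, 'f'), (140, 'n'), (140, 'f'), (160, 'n'), (160, 'f')]
66 [(-180, 'n'), (-180, 'f'), (-160, 'n'), (-160, 'f'), (-140, 'n'), (-140, 'f'), (-120, 'n'), (-120, 'f'), (-100, 'n'), (-100, 'f'), (-80, 'n'), (-80, 'f'), (-60, 'n'), (-60, 'f'), (40, 'n'), (40, 'f'), (60, 'n'), (60, 'f'), (80, 'n'), (80, 'f'), (100, 'n'), (100, 'f'), (120, 'n'), (120, 'f'), (140, 'n'), (140, 'f'), (160, 'n'), (160, 'f')]
74 [(-140, 'n'), (-140, 'f'), (-120, 'n'), (-120, 'f'), (-100, 'n'), (-100, 'f'), (-80, 'n'), (-80, 'f'), (-60, 'n'), (-60, 'f'), (40, 'n'), (40, 'f'), (60, 'n'), (60, 'f'), (80, 'n'), (80, 'f'), (100, 'n'), (100, 'f'), (120, 'n'), (120, 'f'), (140, 'n'), (140, 'f')]
```

```bash
python3 - <<'E'
from h import *
import pickle
np.set_printoptions(precision=1,suppress=True)
views=[("s1",[530,-320,250],0,("pan_center","cal_button_top","scale")),("s2",[500,-210,260],0,("pan_center","cal_button_top","scale","cork_pad")),
("r1",[455,270,230],.22,("brass_knob","brass_weight","rack","black_weight")),("r2",[470,360,210],.22,("brass_knob","brass_weight","rack","black_weight"))]
out={}
for n,p,psi,ls in views:
    R=flip(Rtool(psi)); robot.move_ptp(p,R); M=cam("wrist"); im=robot.grab_frame("wrist")
    cv2.imwrite(f"pics/{n}.png",im); out[n]=M
    for l in ls:
        for r in robot.landmark_of("wrist",l)[:2]:
            q=w(M,r["point"]); print(n,l,round(r["conf"],2),q,proj(M,q))
    print(robot.get_state()["time"],np.array(robot.get_state()["q"]))
pickle.dump(out,open("M.pkl","wb"))
a=[cv2.imread(f"pics/{n}.png") for n in out]
cv2.imwrite("pics/mos.png",cv2.resize(np.vstack([np.hstack(a[:2]),np.hstack(a[2:])]),(800,600),interpolation=cv2.INTER_AREA))
E
```

```text
s1 pan_center 0.95 [ 562.9 -277.3   82.3] [207.7 140. ]
s1 cal_button_top 0.96 [ 446.2 -283.9   64.5] [220.4 238.3]
s1 scale 0.56 [ 563.8 -283.5   -2.1] [222.1 128.2]
2.6 [ 0.5  0.4  0.   1.6 -0.   1.1 -1.1]
s2 pan_center 0.92 [ 563.7 -274.2   78.8] [317.6 108.2]
s2 cal_button_top 0.91 [ 445.5 -284.2   62.8] [316.6 211.7]
s2 scale 0.71 [ 562.  -279.5   -2.6] [308.6 105.6]
s2 cork_pad 0.66 [468.1  -7.4  -0.8] [104.1 177.9]
3.3833 [ 0.3  0.3 -0.   1.7  0.   1.1 -1.3]
r1 brass_knob 0.96 [345.4 198.5  20.3] [287.8 257.6]
r1 brass_knob 0.91 [345.8 334.4  17.1] [182.9 235.5]
r1 brass_weight 0.91 [371.2 147.8  22.9] [332.1 248.6]
r1 brass_weight 0.9 [322.5 276.   21.6] [224.7 262.1]
r1 rack 0.73 [519.6 259.7   4.5] [272.7 108.6]
r1 black_weight 0.7 [477.9 257.8  43.8] [267.5 151.1]
5.3917 [-0.3  0.3 -0.4  1.8  0.1  1.  -2.1]
r2 brass_knob 0.94 [392. 393.  18.] [211.5 224.8]
r2 brass_knob 0.9 [343.9 335.7  20.7] [250.6 270.2]
r2 brass_weight 0.98 [364.9 443.9  23.6] [163.9 238.6]
r2 brass_weight 0.72 [463.  329.4  34.4] [281.  183.6]
r2 rack 0.88 [519.4 258.3   5.3] [353.2 141.9]
r2 black_weight 0.72 [480.6 255.1  42.4] [355.5 185.2]
6.1 [-0.5  0.4 -0.4  1.7  0.2  1.1 -2.3]
```

View pics/mos.png

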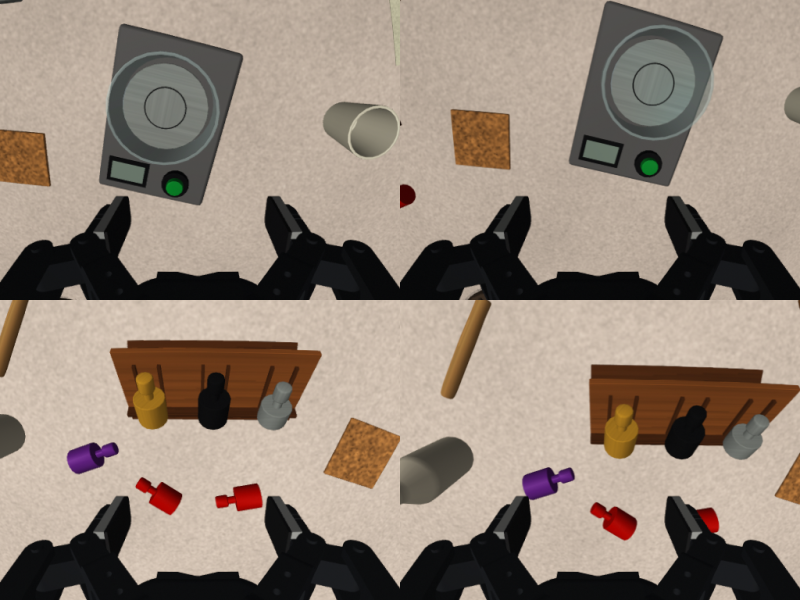

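The mosaic shows: s1 has the pan circle at about px (212,138) and the green button at (223,238). In r1/r2 the brass weight is in the rack's left place, at r1 px (190,130) and r2 px (283,175). The purple one at r1 (110,202) and red ones at r1 (203,247) and (308,254) are loose on the table. Brass is the only gold one and the only one of these in the rack. Now I fit the poses and make one enlarged crop with the fit overlaid.

```bash
cat > fit.py <<'E'
from h import *
import pickle
from scipy.optimize import minimize
def outline(b,a):
    a=a/np.linalg.norm(a); u=np.cross(a,[0,0,1.]); u/=np.linalg.norm(u)+1e-12; v=np.cross(a,u)
    t=np.linspace(0,2*np.pi,32)[:,None]; ring=lambda r,z:b+z*a+r*(np.cos(t)*u+np.sin(t)*v)
    return [np.vstack([ring(20,0),ring(20,40)]),np.vstack([ring(6,40),ring(6,52)]),np.vstack([ring(10,52),ring(10,72)])]
def render(M,b,a,k=4):
    K,d,P=M; R=P[:3,:3].T; m=np.zeros((384*k,512*k),np.uint8)
    for pts in outline(b,a):
        q=cv2.projectPoints(pts,cv2.Rodrigues(R)[0],-R@P[:3,3],K,d)[0]
        cv2.fillPoly(m,[cv2.convexHull(((q+.5)*k).astype(np.int32))],1)
    return m
def brassmask(im,uv,r=70):
    h=cv2.cvtColor(im,cv2.COLOR_BGR2HSV); m=cv2.inRange(h,(17,120,60),(30,255,255))
    z=np.zeros_like(m); cv2.circle(z,tuple(int(i) for i in uv),r,255,-1); m&=z
    m=cv2.morphologyEx(m,cv2.MORPH_OPEN,np.ones((3,3))); m=cv2.morphologyEx(m,cv2.MORPH_CLOSE,np.ones((5,5)))
    n,l,s,_=cv2.connectedComponentsWithStats(m); return (l==1+np.argmax(s[1:,4])).astype(np.uint8)
E
python3 - <<'E'
from fit import *
np.set_printoptions(precision=1,suppress=True)
Ms=pickle.load(open("M.pkl","rb"))
V=[(n,Ms[n],cv2.imread(f"pics/{n}.png")) for n in("r1","r2")]
E0=np.radians(40); ax=lambda p,e=E0:np.array([np.cos(e)*np.cos(p),np.cos(e)*np.sin(p),np.sin(e)])
mk=[(M,cv2.resize(brassmask(im,uv),None,fx=4,fy=4,interpolation=0)) for (n,M,im),uv in zip(V,[(188,125),(283,172)])]
print("areas",[m.sum()/16 for _,m in mk])
def cost(x,e=E0):
    c=0
    for M,m in mk:
        r=render(M,x[:3],ax(x[3],e)); c+=1-(r&m).sum()/(r|m).sum()
    return c
x0=np.array([461,328,37,.25]); S=np.vstack([x0]+[x0+d for d in np.diag([8,8,8,.15])])
r=minimize(cost,x0,method="Nelder-Mead",options=dict(initial_simplex=S,maxiter=200)); print(r.x[:3],r.x[3],r.fun/2,"knob",r.x[:3]+62*ax(r.x[3]))
for e in (35,45): print(e,cost(r.x,np.radians(e))/2)
np.save("brass.npy",r.x)
print("scale tri", tri([ray(Ms["s1"],(211.8,137.6)),ray(Ms["s2"],(324.5,107.5))]))
g=[]
for n in("s1","s2"):
    im=cv2.imread(f"pics/{n}.png"); h=cv2.cvtColor(im,cv2.COLOR_BGR2HSV); m=cv2.inRange(h,(50,130,100),(75,255,255))
    ys,xs=np.nonzero(m); mm=m.astype(np.uint8); k,l,s,c=cv2.connectedComponentsWithStats(mm); i=1+np.argmax(s[1:,4]); print(n,s[i],c[i]); g.append(ray(Ms[n],c[i]))
print("button",tri(g))
n,M,im=V[1]; big=cv2.resize(im,None,fx=4,fy=4); cs,_=cv2.findContours(render(M,r.x[:3],ax(r.x[3])),0,2); cv2.drawContours(big,cs,-1,(255,0,255),1)
a=big[440:960,830:1530]
s=cv2.resize(cv2.imread("pics/s1.png")[20:270,120:330],None,fx=2,fy=2); cv2.imwrite("pics/crop.png",a); cv2.imwrite("pics/scrop.png",s)
E
```

```text
areas [np.float64(2332.0), np.float64(2295.0)]
[461.  331.2  41. ] 0.2119181770491289 0.05711848467941105 knob [507.4 341.2  80.9]
35 0.11161560855141422
45 0.1110051625887788
scale tri [ 564.6 -281.    79. ]
s1 [213 232  20  18 289] [222.4 240.6]
s2 [309 205  21  19 302] [319.3 214. ]
button [ 444.6 -286.5   67.3]
```

View pics/crop.png

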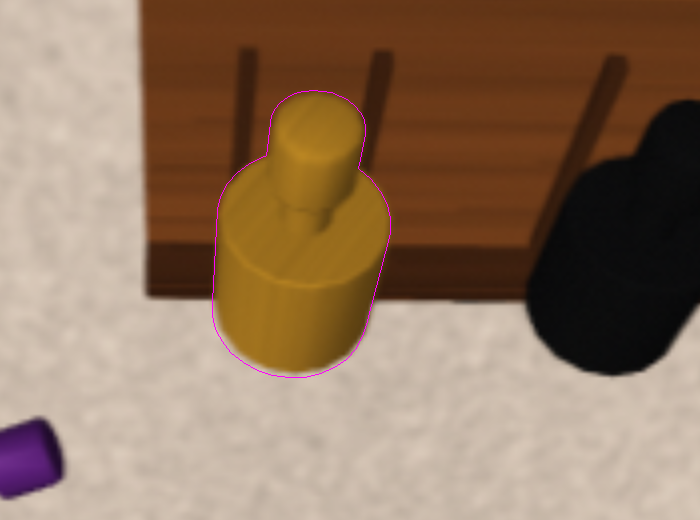

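The crop confirms it: the gold weight in the rack, with the outline fit tight on it, knob away from the robot, black next to it and purple on the table. Now grasp and lift.

```bash
python3 - <<'E'
from h import *
np.set_printoptions(precision=2,suppress=True)
x=np.load("brass.npy"); psi=.215; B=x[:3]-[0,0,.7]; e=np.radians(40)
a=np.array([np.cos(e)*np.cos(psi),np.cos(e)*np.sin(psi),np.sin(e)])
R=flip(Rtool(psi)); G=B+25*a; p=G+[0,0,-8+1]
robot.gripper_to(60,60)
robot.move_ptp(p+[0,0,75],R); robot.move_l(p,v=90)
s=robot.get_state(); print("pre",s["time"],s["ft_force"],np.array(s["tcp_pos"])-p)
robot.gripper_to(30,60); s=robot.get_state(); print(s["gripper_width"],s["gripper_force"],s["ft_force"])
p=np.array(s["tcp_pos"])
robot.move_l(p+[0,0,20],v=60); robot.move_l(p+[0,0,110],v=200)
s=robot.get_state(); print(s["time"],s["gripper_width"],s["ft_force"],s["ft_torque"])
np.savez("grasp.npz",R=np.array(R),bt=R.T@(B-p),at=R.T@a)
b0=np.array(s["q"])
for yaw in range(30,131,10):
    for k,f in(("n",lambda r:r),("f",flip)):
        R1=f(Rtool(np.radians(yaw),np.radians(50)));bt=R.T@(B-p)
        sg=1 if k=="f" else -1
        p1=np.array([468,-7.5,6])-R1@(bt*[sg,0,1])
        q=robot.ik(p1+[0,0,40],R1); q2=robot.ik(p1,R1)
        if q is not None and q2 is not None: print(yaw,k,np.abs(np.array(q)-b0).max(),np.array(q))
E
```

```text
pre 7.9083 [-0.2   0.05  0.48] [0.3  0.36 0.54]
38.49864262440246 59.71212029457092 [-1.24 -0.04  6.31]
9.325 38.331494835492364 [-0.9   0.25 -5.32] [-0.01 -0.   -0.02]
40 n 3.0278911946464793 [ 1.23  0.92 -1.08  2.48  3.23  0.27 -0.43]
40 f 3.9558136328038924 [ 0.7   0.65 -0.35  2.52  4.16  0.69  1.71]
60 n 1.4599081269899645 [ 0.94  0.73 -0.59  2.29 -1.25  0.52 -1.98]
60 f 1.9753777763998908 [ 1.31  1.04 -1.18  2.26  0.21  0.23 -0.27]
70 n 1.2697317485725002 [ 0.83  0.72 -0.46  2.19 -1.02  0.69 -2.1 ]
70 f 2.420379440311399 [ 1.23  0.98 -1.07  2.16 -0.13  0.43  0.18]
80 n 1.1645114422120177 [ 0.72  0.73 -0.35  2.09 -0.87  0.84 -2.14]
80 f 2.425088496285028 [ 1.18  1.02 -1.07  2.05 -0.03  0.62  0.18]
90 n 1.0786489965667925 [ 0.64  0.75 -0.29  1.99 -0.75  0.97 -2.15]
90 f 2.4607702188950173 [ 1.13  1.05 -1.07  1.95  0.04  0.79  0.22]
100 n 1.005620254874794 [ 0.56  0.78 -0.25  1.89 -0.64  1.09 -2.14]
100 f 2.509087093376568 [ 1.06  1.08 -1.08  1.85  0.09  0.96  0.26]
110 n 0.9407875880947585 [ 0.5   0.8  -0.23  1.8  -0.54  1.19 -2.13]
110 f 2.373260647862937 [ 1.05  1.23 -1.26  1.75  0.33  1.17  0.13]
120 n 0.880818669462782 [ 0.44  0.83 -0.22  1.72 -0.45  1.29 -2.1 ]
120 f 2.5028034497309064 [ 0.96  1.22 -1.21  1.67  0.31  1.29  0.26]
130 n 0.8224050301494545 [ 0.38  0.86 -0.22  1.64 -0.36  1.37 -2.07]
130 f 2.608776451709861 [ 0.87  1.21 -1.18  1.6   0.31  1.41  0.36]
```

```bash
python3 - <<'E'
from h import *
np.set_printoptions(precision=2,suppress=True)
g=np.load("grasp.npz"); bt=g["bt"]*[1,0,1]; yaw=np.radians(80)
R1=flip(Rtool(yaw,np.radians(50))); print("axis after",R1@g["at"])
p1=np.array([468,-7.5,6])-R1@bt
robot.move_ptp([420,110,240],flip(Rtool(np.radians(45),np.radians(25))))
robot.move_ptp(p1+[0,0,60],R1); s=robot.get_state(); print(s["time"],s["gripper_width"],s["ft_force"])
robot.move_l(p1+[0,0,6],v=80); robot.pause(.15)
f0=robot.get_state()["ft_force"][2]
for d in np.arange(5,-6,-1.):
    robot.move_l(p1+[0,0,d],v=20); f=robot.get_state()["ft_force"][2]
    print(d,round(f-f0,2),end="; ")
    if f-f0>2.5: break
s=robot.get_state(); print(s["time"],s["tcp_pos"],p1,s["ft_force"],s["ft_torque"])
im=robot.grab_frame("scene"); u=proj(cam("scene"),[468,-7,30]).astype(int)
c=cv2.resize(im[u[1]-50:u[1]+50,u[0]-60:u[0]+60],None,fx=6,fy=6,interpolation=cv2.INTER_CUBIC); cv2.imwrite("pics/place.png",c)
E
```

```text
axis after [0. 0. 1.]
12.4083 38.67126039486975 [ 0.65  0.29 -4.74]
5.0 0.1; 4.0 -0.79; 3.0 -0.34; 2.0 -0.12; 1.0 -0.71; 0.0 -0.61; -1.0 -0.5; -2.0 4.45; 15.3833 [468.93  -2.64  25.71] [468.86  -2.65  27.42] [-1.54 -1.36  0.15] [-0.98  0.18  0.11]
```

View pics/place.png

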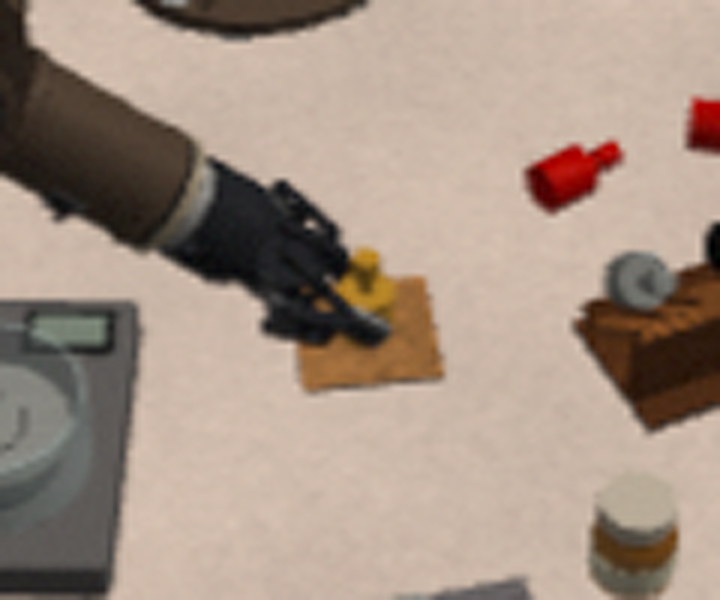

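The picture shows the weight upright on the cork at crop (368,300), held from the left, and the force shows contact. I release, back off and measure the knob from two wrist views.

```bash
python3 - <<'E'
from fit import *
np.set_printoptions(precision=2,suppress=True)
R1=flip(Rtool(np.radians(80),np.radians(50)))
robot.gripper_to(60); robot.pause(.1)
p=np.array(robot.get_state()["tcp_pos"]); robot.move_l(p-100*R1[:,2],v=170)
print(robot.get_state()["time"])
# two looks with tool down, choosing the yaw near the present arm posture
yaw=np.radians(60); R=flip(Rtool(yaw)); V=[]
for n,q in (("k1",[440,-70,230]),("k2",[470,0,250])):
    robot.move_ptp(q,R); M=cam("wrist"); im=robot.grab_frame("wrist"); cv2.imwrite(f"pics/{n}.png",im)
    r=robot.landmark_of("wrist","brass_knob")[:2]; print([(round(i["conf"],2),w(M,i["point"])) for i in r])
    V.append((M,im))
s=robot.get_state(); print(s["time"],np.array(s["q"]))
pickle.dump([V[0][0],V[1][0]],open("Mk.pkl","wb"))
mk=[(M,cv2.resize(brassmask(im,proj(M,[468,-7,40]),90),None,fx=4,fy=4,interpolation=0)) for M,im in V]
print([m.sum()/16 for _,m in mk])
def cost(x):
    return sum(1-(r&m).sum()/(r|m).sum() for M,m in mk for r in [render(M,x[:3],np.array([x[3],x[4],1]))])
x0=np.array([468,-7.5,6,.001,0]); r=minimize(cost,x0,method="Nelder-Mead",options=dict(initial_simplex=np.vstack([x0]+[x0+d for d in np.diag([6,6,5,.08,.08])]),maxiter=300))
print(r.x,r.fun/2); np.save("knob.npy",r.x)
o=[]
for M,im in V:
    b=cv2.resize(im,None,fx=4,fy=4); cs,_=cv2.findContours(render(M,r.x[:3],np.array([r.x[3],r.x[4],1])),0,2); cv2.drawContours(b,cs,-1,(255,0,255),2)
    u=(proj(M,[468,-7,40])*4).astype(int); u=np.clip(u,[400,400],[1648,1136]); o.append(b[u[1]-400:u[1]+400,u[0]-400:u[0]+400][::2,::2])
cv2.imwrite("pics/kfit.png",np.hstack(o))
E
```

```text
16.6167
[(0.95, array([468.81,  -6.23,  65.58])), (0.24, array([469.24,  -8.84,  -1.14]))]
[(0.97, array([468.21,  -6.02,  63.01])), (0.7, array([346.04, 194.94,  21.16]))]
18.7083 [-0.39  0.17  0.33  1.95 -0.06  1.04 -0.56]
[np.float64(1272.0), np.float64(1099.0)]
[466.78  -8.95   5.18   0.01   0.04] 0.030629782104522385
```

View pics/kfit.png

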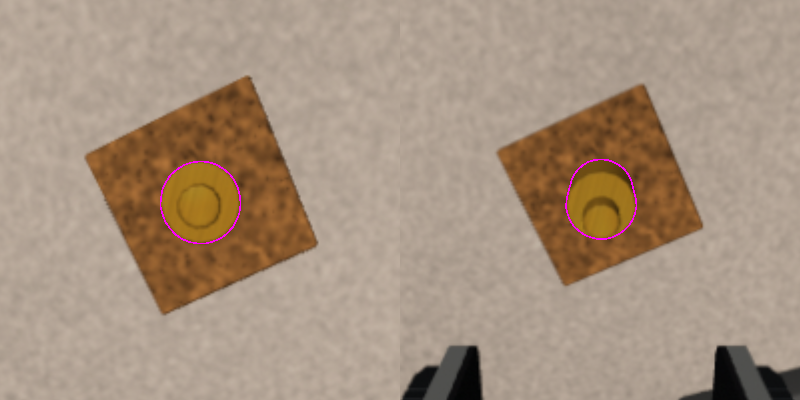

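The weight stands upright on the cork at k1 crop (200,203), and the outlines agree. I refine the pan centre from the dark circle before moving.

```bash
python3 - <<'E'
from fit import *
np.set_printoptions(precision=2,suppress=True)
Ms=pickle.load(open("M.pkl","rb")); t=np.linspace(0,2*np.pi,180,endpoint=False)
def samp(c,names,rad=27):
    o=[]
    for n in names:
        K,d,P=Ms[n]; R=P[:3,:3].T; g=cv2.imread(f"pics/{n}.png",0).astype(np.float32)
        pts=np.array(c)+np.column_stack([rad*np.cos(t),rad*np.sin(t),0*t])
        q=cv2.projectPoints(pts,cv2.Rodrigues(R)[0],-R@P[:3,3],K,d)[0][:,0].astype(np.float32)
        o.append(cv2.remap(g,q[:,:1],q[:,1:],1).mean())
    return np.mean(o)
for names in (["s1"],["s2"],["s1","s2"]):
    best=min((samp([x,y,z],names),x,y,z) for z in (76,78,80) for x in np.arange(558,571,.5) for y in np.arange(-290,-269,.5)); print(names,np.array(best))
E
```

```text
['s1'] [  65.85  563.5  -280.     76.  ]
['s2'] [  66.09  563.5  -281.5    76.  ]
['s1', 's2'] [  73.11  563.5  -281.     76.  ]
```

```bash
python3 - <<'E'
from h import *
np.set_printoptions(precision=2,suppress=True)
R=flip(Rtool(0)); k=np.array([467.5,-7.2,64.])
robot.gripper_to(45,50)
robot.move_ptp(k+[0,0,50],R); robot.move_l(k,v=80)
s=robot.get_state(); print(s["time"],s["ft_force"])
robot.gripper_to(8,50); s=robot.get_state(); print(s["time"],s["gripper_width"],s["gripper_force"],s["ft_force"],s["tcp_pos"])
robot.move_l(k+[0,0,20],v=60); robot.move_l(k+[0,0,150],v=250)
P=np.array([563.8,-280.8,136.])
robot.move_ptp(P+[0,0,75],R); robot.move_l(P+[0,0,8],v=80); robot.pause(.2)
s=robot.get_state(); print(s["time"],s["gripper_width"],s["ft_force"])
M=cam("top"); im=robot.grab_frame("top"); u=proj(M,P).astype(int); cv2.imwrite("pics/pan_t.png",cv2.resize(im[u[1]-45:u[1]+45,u[0]-45:u[0]+45],None,fx=5,fy=5,interpolation=cv2.INTER_CUBIC))
E
```

```text
20.6167 [-0.48  0.5   0.16]
20.9667 18.32267849554661 48.68219017982483 [-1.12 -0.35  7.09] [467.92  -7.26  64.55]
24.4167 18.329477327061852 [-0.25  0.42 -4.37]
```

```bash
python3 - <<'E'
from h import *
np.set_printoptions(precision=2,suppress=True)
P=np.array([563.8,-280.8,136.]); R=flip(Rtool(0))
f0=np.mean([robot.get_state()["ft_force"][2]]); 
for d in [3,1,0,-1,-2,-3,-4,-5,-6,-7,-8,-9,-10]:
    robot.move_l(P+[0,0,d],v=25); s=robot.get_state(); f=s["ft_force"][2]; print(d,round(f-f0,2),end="; ")
    if f-f0>4.3: break
robot.pause(.15); s=robot.get_state(); print(s["time"],s["tcp_pos"],s["ft_force"][2]-f0)
E
```

```text
3 -1.18; 1 -0.47; 0 0.5; -1 1.32; -2 -0.12; -3 2.22; -4 1.74; -5 3.62; -6 4.25; -7 4.77; 27.2167 [ 563.85 -280.87  129.06] 3.8383058581189804
```

```bash
python3 - <<'E'
from h import *
np.set_printoptions(precision=2,suppress=True)
P=np.array([563.8,-280.8,136.]); R=flip(Rtool(0))
robot.move_l(P+[0,0,-8],v=20); robot.gripper_to(45); robot.pause(.2)
robot.move_l(P+[0,0,80],v=120)
robot.gripper_to(0,30); B=np.array([445.5,-285,64.+11])
robot.move_ptp(B+[0,0,30],R); robot.move_l(B+[0,0,8],v=80); robot.pause(.1)
M=cam("top"); im=robot.grab_frame("top"); u=proj(M,[510,-283,70]).astype(int)
a=cv2.resize(im[u[1]-45:u[1]+45,u[0]-45:u[0]+45],None,fx=4,fy=4,interpolation=cv2.INTER_CUBIC)
M=cam("scene"); im=robot.grab_frame("scene"); u=proj(M,[510,-283,70]).astype(int)
b=cv2.resize(im[u[1]-45:u[1]+45,u[0]-45:u[0]+45],None,fx=4,fy=4,interpolation=cv2.INTER_CUBIC)
cv2.imwrite("pics/pan2.png",np.hstack([a,b]))
s=robot.get_state(); print(s["time"],s["ft_force"],s["tcp_pos"],s["gripper_width"])
E
```

```text
30.7417 [-0.52 -0.68 -0.07] [ 445.83 -285.2    83.36] -0.16901264756980627
```

View pics/pan2.png

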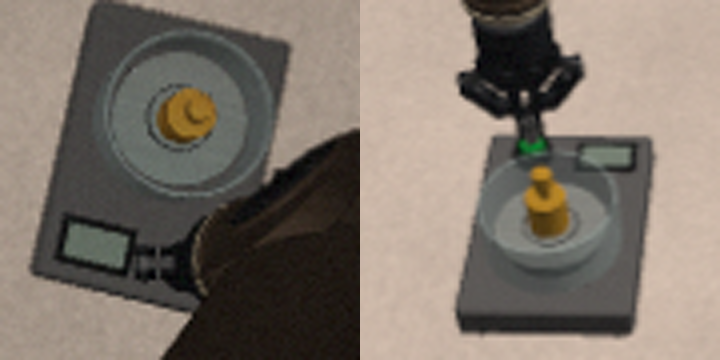

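The weight stands upright on the pan inside the dark circle: left crop (187,115), right crop (546,205). The closed fingers are above the green button at right crop (532,148). Now I press, release and back off for a check view.

```bash
python3 - <<'E'
from fit import *
np.set_printoptions(precision=2,suppress=True)
R=flip(Rtool(0)); B=np.array([445.5,-285,75.]); robot.pause(.05)
f0=robot.get_state()["ft_force"][2]
for d in np.arange(6,-17,-1.):
    robot.move_l(B+[0,0,d],v=25); s=robot.get_state(); f=s["ft_force"][2]-f0; print(int(d),round(f,1),round(s["tcp_pos"][2],1),end="; ")
    if f>13: break
robot.pause(.25); s=robot.get_state(); print("\n",s["time"],s["ft_force"],s["tcp_pos"])
robot.move_l(B+[0,0,25],v=100); 
robot.move_ptp([500,-280,265],R); M=cam("wrist"); im=robot.grab_frame("wrist"); cv2.imwrite("pics/end.png",im); pickle.dump(M,open("Me.pkl","wb"))
print(robot.get_state()["time"])
m=cv2.resize(brassmask(im,proj(M,[564,-281,100]),90),None,fx=4,fy=4,interpolation=0)
def cost(x):
    r=render(M,np.array([x[0],x[1],70.]),np.array([1e-4,0,1])); return 1-(r&m).sum()/(r|m).sum()
r=minimize(cost,[564,-281],method="Nelder-Mead",options=dict(initial_simplex=[[564,-281],[570,-281],[564,-275]])); print(r.x,r.fun)
u=proj(M,[500,-281,80]).astype(int); u=np.clip(u,[150,110],[362,274]); b=cv2.resize(im[u[1]-110:u[1]+110,u[0]-150:u[0]+150],None,fx=2.6,fy=2.6,interpolation=cv2.INTER_CUBIC); cv2.imwrite("pics/endc.png",b)
E
```

```text
6 0.8 81.0; 5 -0.4 79.9; 4 0.4 78.9; 3 1.6 78.1; 2 2.1 77.0; 1 3.0 76.0; 0 2.5 75.0; -1 3.2 74.0; -2 4.4 73.0; -3 6.6 72.1; -4 19.4 71.9; 
 33.7917 [-2.27  2.44 18.21] [ 445.63 -285.12   71.89]
35.0167
[ 562.85 -280.94] 0.039050259129805975
```

View pics/endc.png

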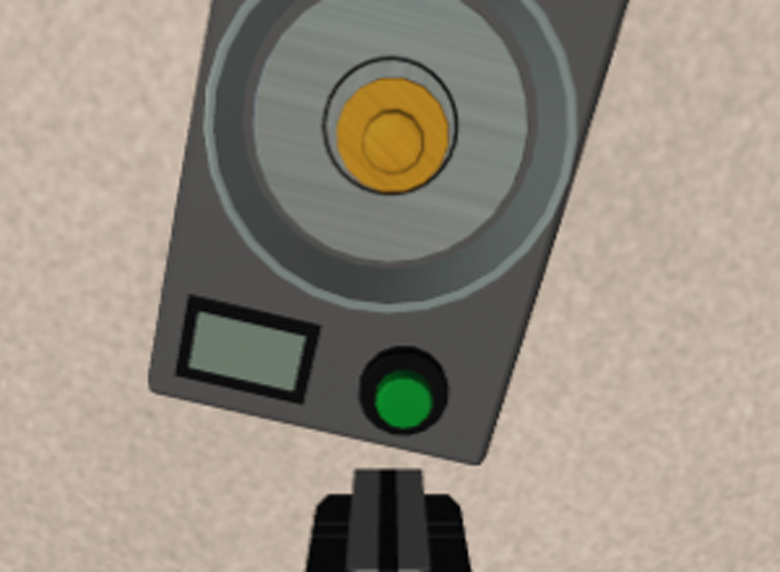

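The check view shows the weight upright in the middle of the pan circle, at crop (392,135). The fit puts it about 1 mm from the centre. The button at (404,402) is out again, after a press that met its stop.

```bash
python3 -c "
from rig import robot
print(robot.job_done())"
```

```text
the job is handed in; nothing more can be done
None
```

I handed the job in at about 35 s: the brass weight stood on the cork pad and was let go, then went by its knob to within about 1 mm of the pan's centre, and the green button was pressed to its stop and released.

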